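Level the raised cup shelf with a spirit level and its screw foot

ROBOT

A 6-joint arm with a two-finger parallel gripper is mounted at the origin on a cart in front of the work surface, level with it; the furniture and walls round the work are solid. World frame = base frame: x ahead of the robot, y to its left, z up, the work surface at z = 0. Lengths are in m, angles in rad, forces in N, time in s.
With the tool pointing down it reaches from about 0.25 to 0.775 m from the base axis. Payload 4 kg.
Tool frame: the origin (TCP) lies at the very end of the fingers, on their centre line; the grasp point (between the pads) lies 19 mm behind it (tcp_to_grasp is the distance from the TCP to the grasp point, in m); z points along the fingers, y is the line along which they close (so a half turn about z gives the same grasp; the last joint's range is limited). The gripper opens to 94 mm and grips with 3 to 60 N. Pads are 16 mm wide; open, the fingers measure 119 mm over their backs; the gripper's body (75 mm by 177 mm) begins 78 mm behind the grasp point.
Start: joints at [-1.284, 0.087, 1.371, -0, 1.684, -0.103], TCP at [0.209, -0.509, 0.206] pointing down, gripper open.
Joint ranges: [-3.1, 3.1], [-0.76, 2.03], [0.27, 2.55], [-1.08, 4.22], [0.17, 2.65], [-2.57, 2.57]. Speed limits (rad/s): [2.79, 2.79, 3.14, 3.14, 3.14, 3.14].

INTERFACE

Orientations are given as [roll, pitch, yaw] about the fixed x, y, z axes, in that order (R = Rz(yaw) Ry(pitch) Rx(roll)).
In Python, from bench import * gives the robot as it stands.
- The arm moves only by the tool creep_tool, called after ">>>" as name([rows], argument=value, ...), one row to a line, values as JSON. Schema: {"type":"object","properties":{"increments":{"type":"array","items":{"type":"array","items":{"type":"number"},"minItems":5,"maxItems":5},"minItems":1,"maxItems":20},"only":{"type":"string"},"quiet":{"type":"boolean"},"lines":{"type":"string"}},"required":["increments"],"additionalProperties":false}. increments is a list of rows, 1 to 20 of them, each of 5 numbers: the finger opening in m, then dx, dy, dz in fractions of the full range, 1 being 1 m, then a turn about the tool's z in normalised numbers (1 is 2 pi rad); each row shifts and turns the commanded pose from where the row before left it, along the tool's axes as they then stand; what a row does not reach is not made up. A row lasts 1/12 s, in which the tool goes at most 0.0417 m and 0.125 rad, less where a joint would pass 70% of its speed; a pose out of reach is approached as far as the arm can. The fingers move at their own pace and stop on an object; the grip force is fixed at half the most. Time passes only in rows, so rows that do not move let the fingers close. The tool returns the time, the measured TCP pose, the force, the opening and the grip force at its end. only (a regular expression) keeps the lines of the reply that match it, lines (a string "A,B") keeps lines A to B, and quiet returns only ok. Input that does not fit is refused with a message, and nothing moves.
- get_obs(): the state, without advancing time (a new reading comes with each control period).
- snapshot(name): name is "side" or "top" or "wrist"; returns a dict with "color" (400x640x3 uint8, blue, green, red), "fx", "fy", "cx", "cy" (pixels), "extrinsics" (4x4, takes a point from world to camera coordinates). Camera axes: x right, y down, z forward; pixel columns grow to the right and rows downward; lengths in m; the calibration is good to about 2 mm. A picture is of the moment at which its call begins. There is no depth.
- close_job(): hands the job in; it is judged then, once.
The state is a dict: "time": time; "joint_positions": joint angles; "qvel": joint speeds; "joint_torque": joint torques, N m; "tool_pos": TCP position; "ee_rot": TCP orientation; "wrist_force": force on the tool from outside, world axes, zero at the start; "wrist_torque": the same for the moment, N m; "width": finger opening in m; "finger_force": force on a finger pad.
Only numpy, scipy, OpenCV 4.12 (cv2) and the standard library are available. Lean on these libraries where they do the work, as an engineer would, in place of code of your own. Each camera call takes 0.05 s, during which the arm holds its last target. There are 200 camera calls.

TASK

The raised wooden cup shelf stands crooked. Lay the pocket spirit level gently on its board, flat and lengthwise beside the black knob, and let go of it; then turn the knob of the screw foot until the bubble stands between the two ring marks. Then press lightly and steadily down on the middle of the level with the fingertips and finish while still pressing, the bubble between its marks, so that I can tighten the foot's lock nut; leave the mugs, glasses, bowl and spoons alone.

Things in the scene. Friction and masses are not known exactly. Their poses are not given: they have to be found in the camera images.
- riser_board: light-wood board of the raised cup shelf, 160 (x) x 300 (y) x 18 mm, top 85 mm above the worktop when level. Origin on the worktop between its two fixed feet, 125 mm toward +y from the board's middle; +y runs from the knob to the fixed feet, z is the board's normal. It tilts about the fixed feet as the screw foot turns, else is immovable; the knob end starts low by 2 to 5 mm.
- board_mid (a point): middle of the board's top face; axes as the board. The knob's axis is 115 mm toward -y of it. Room for the middle of the level: within 40 mm in x of this point, from 10 mm toward -y to 55 mm toward +y of it (best 25 mm toward +y).
- knob_top (a point): top centre of the black ribbed knob on the screw foot: round, 36 mm wide, 34 mm high, top 132 mm over the worktop (the knob keeps its height, the board moves on the thread), 13 mm clear of the board; upright axis. Right-hand thread, 10 mm a turn: clockwise from above raises the knob end 1.6 mm a radian and moves the bubble 4 mm. Friction 0.08 N m; stays where left; no stop within 2 rad of level.
- spirit_level: pocket spirit level, aluminium, yellow web, black end caps: 160 (x) x 26 (y) x 36 mm (z), 0.25 kg. Origin: centre of its underside. The green vial lies in the middle 58 mm of its top, along x; the flat top on either side of it may be pressed with the fingertips. Starts upright on the worktop.
- vial (a point): centre of the level's top face, over the vial, 36 mm above its underside
- bubble (a joint): place of the pale bubble along the vial in m: 0 centred, positive toward the level's +x, range +-0.016. Bubble 16 mm long, black ring marks 21 mm apart: it is between them within +-0.0025. It floats to the higher end, 10.5 mm a degree of slope, and takes about 1.5 s to come to rest.
- mug_a: white mug, 84x123x91 mm, stands by; origin under its middle
- mug_c: white mug, 85x116x98 mm, stands by; origin under its middle
- tumbler_a: glass tumbler, 81x81x93 mm, stands by; origin under its middle
- tumbler_b: glass tumbler, 81x81x93 mm, stands by; origin under its middle
- coffee_scoop: steel coffee scoop, 47x144x24 mm, lies by; origin under its middle
- small_bowl: small blue-grey bowl, 64x65x35 mm, stands by; origin under its middle
- teaspoon: steel teaspoon, 130x26x11 mm, lies by; origin under its middle

How it is judged:
By the outcome, as a careful person would: the job done as asked, in the order asked, and still so for the second after the job is handed in, while the arm keeps its last pose, push and grip.
It also fails if it takes over 72 s, if anything falls off the work surface, if the arm or the gripper's body presses on something with over 40 N, if the wrist force passes 120 N, or if a joint passes its speed limit or range.

## Working session

There is one attempt and no reset: what is moved stays moved. The work goes in short steps, Python scripts to look and compute and a tool call to move; the robot and the scene stay as the last step left them, time stands still between calls to the robot, and variables do not carry over. Pictures are saved under pics/ and viewed, at most 10 in all, crops included, and the job is handed in when it is done.

```bash
ls; mkdir -p pics
```

Run:
```python
from bench import *
import cv2,numpy as np
for n in("top","side"):
    s=snapshot(n);cv2.imwrite(f"pics/{n}0.png",s["color"])
    print(n,s["fx"],s["fy"],s["cx"],s["cy"],np.round(s["extrinsics"],4).tolist())
o=get_obs();print(o)
```

```text
pics
top 442.2885446309313 442.2885446309313 316.6909440711864 197.20397676534242 [[0.0135, -0.9999, -0.0005, -0.1065], [-0.991, -0.0133, -0.1333, 0.5745], [0.1333, 0.0023, -0.9911, 1.2366], [0.0, 0.0, 0.0, 1.0]]
side 475.27639441132527 475.27639441132527 318.6449239392662 191.52087007484772 [[-0.9557, -0.2943, 0.0078, 0.5208], [-0.2007, 0.6316, -0.7488, 0.2776], [0.2154, -0.7172, -0.6627, 1.38], [0.0, 0.0, 0.0, 1.0]]
{'time': 0.1, 'joint_positions': array([-1.28408605e+00,  8.78682283e-02,  1.37207508e+00, -1.07847867e-05,
        1.68357058e+00, -1.03098139e-01]), 'qvel': array([-0.00076297,  0.0003049 , -0.00217018,  0.00011312, -0.00093242,
        0.00098585]), 'joint_torque': array([ 2.16382017e-03, -3.41252661e+01, -3.03301513e+01,  7.19698775e-02,
        3.04015295e-02, -1.13887118e-04]), 'tool_pos': array([ 0.20886373, -0.50828286,  0.20444246]), 'ee_rot': array([-3.13968052e+00, -1.87063315e-04,  3.89807032e-01]), 'wrist_force': array([ 0.45831919,  0.19740363, -0.09417433]), 'wrist_torque': array([ 0.03691278, -0.0445437 , -0.06320687]), 'finger_force': 0.0, 'width': 0.09417353238867282}
```

View pics/top0.png

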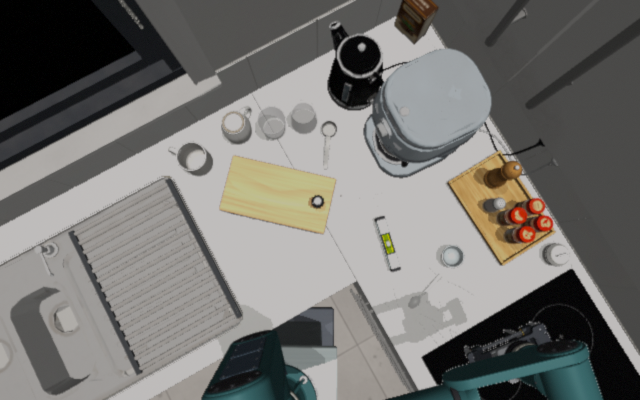

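View pics/side0.png

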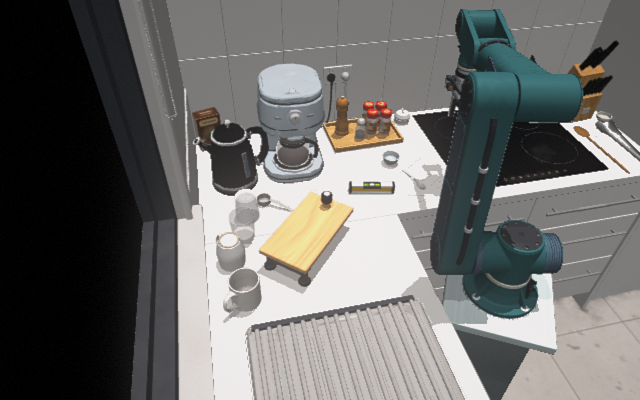

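The top view shows the board centred near (278,195) with the knob at (317,201). The level runs from (379,218) to (396,269). The mugs and glasses stand behind the board.

Create h.py:
```python
from bench import *
import cv2,numpy as np
def ray(s,uv):
    E=s["extrinsics"];R=E[:3,:3];c=-R.T@E[:3,3]
    return c,R.T@np.array([(uv[0]-s["cx"])/s["fx"],(uv[1]-s["cy"])/s["fy"],1.])
def onz(s,uv,z):
    c,d=ray(s,uv);return c+d*(z-c[2])/d[2]
def meet(s1,p1,s2,p2):
    A=[];b=[]
    M=np.zeros((3,3));v=np.zeros(3)
    for s,p in((s1,p1),(s2,p2)):
        c,d=ray(s,p);d/=np.linalg.norm(d);P=np.eye(3)-np.outer(d,d);M+=P;v+=P@c
    return np.linalg.solve(M,v)
def big(mask,roi):
    x0,y0,x1,y1=roi;m=np.zeros_like(mask);m[y0:y1,x0:x1]=mask[y0:y1,x0:x1]
    cs,_=cv2.findContours(m,cv2.RETR_EXTERNAL,cv2.CHAIN_APPROX_NONE)
    return max(cs,key=cv2.contourArea)
```

Run:
```python
from h import *
t=snapshot("top");s=snapshot("side")
def hsv(i):return cv2.cvtColor(i["color"],cv2.COLOR_BGR2HSV)
for nm,i,rb,rl,rk in(("top",t,(205,140,345,245),(365,205,410,280),(304,190,330,214)),("side",s,(250,185,365,285),(340,172,402,200),(316,188,336,207))):
    h=hsv(i)
    b=big(cv2.inRange(h,(8,50,90),(28,255,255)),rb);r=cv2.minAreaRect(b);bp=cv2.boxPoints(r)
    y=big(cv2.inRange(h,(22,120,60),(50,255,255)),rl);yr=cv2.minAreaRect(y)
    k=big(cv2.inRange(h,(0,0,0),(180,255,70)),rk)
    x0,y0,x1,y1=rl;m=cv2.inRange(h,(0,0,0),(180,255,75))
    mm=np.zeros_like(m);mm[y0:y1,x0:x1]=m[y0:y1,x0:x1]
    n,_,st,ce=cv2.connectedComponentsWithStats(mm)
    print(nm,"board",r,"area",cv2.contourArea(b),"yel",yr,"knob",cv2.minEnclosingCircle(k),cv2.boundingRect(k))
    print("blk",[(st[j][4],ce[j].round(1)) for j in range(1,n) if st[j][4]>4])
    ap=cv2.approxPolyDP(cv2.convexHull(b),6,True)[:,0];print("poly",ap.tolist())
    for p in ap:print(onz(i,p,.085).round(4),end=' ')
    print("knob",onz(i,cv2.minEnclosingCircle(k)[0],.13).round(4),"level",onz(i,yr[0],.036).round(4))
    x0,y0,x1,y1=rl
    cv2.imwrite(f"pics/{nm}_lv.png",cv2.resize(i["color"][y0-5:y1+5,x0-5:x1+5],None,fx=6,fy=6,interpolation=2))
```

```text
top board ((277.221923828125, 194.205078125), (107.55778503417969, 56.81449890136719), 12.994617462158203) area 5915.0 yel ((387.45001220703125, 243.35000610351562), (19.28989028930664, 7.589465618133545), 71.56504821777344) knob ((317.06451416015625, 201.22579956054688), 5.774661064147949) (312, 197, 11, 11)
blk [(np.int32(13), array([378.4, 218.2])), (np.int32(10), array([395.2, 269.1]))]
poly [[232, 157], [335, 179], [323, 233], [221, 210]]
[0.6805 0.1407 0.085 ] [ 0.6216 -0.1493  0.085 ] [ 0.4707 -0.1175  0.085 ] [0.5304 0.1653 0.085 ] knob [ 0.5527 -0.1001  0.13  ] level [ 0.4463 -0.3021  0.036 ]Traceback (most recent call last):
  File "<stdin>", line 8, in <module>
  File "h.py", line 17, in big
    return max(cs,key=cv2.contourArea)
ValueError: max() iterable argument is empty
```

Run:
```python
from h import *
t=snapshot("top");s=snapshot("side")
def blk(i,rl):
    h=cv2.cvtColor(i["color"],cv2.COLOR_BGR2HSV);x0,y0,x1,y1=rl;m=cv2.inRange(h,(0,0,0),(180,255,85))
    mm=np.zeros_like(m);mm[y0:y1,x0:x1]=m[y0:y1,x0:x1]
    n,_,st,ce=cv2.connectedComponentsWithStats(mm)
    return [(int(st[j][4]),ce[j].round(1).tolist()) for j in range(1,n) if st[j][4]>6]
print("top",blk(t,(365,205,410,280)));sb=blk(s,(340,172,402,200));print("side",sb)
print("knob side",blk(s,(312,186,340,210)))
a,b=onz(t,(378.4,218.2),.034),onz(t,(395.2,269.1),.034)
d=a-b;print(a,b,(a+b)/2,np.linalg.norm(d),"yaw",np.arctan2(d[1],d[0]))
for p in sb:print(onz(s,p[1],.018).round(4))
g=meet(t,(317.06,201.2),s,(326.5,197));print("knob meet",g)
cv2.imwrite("pics/side_lv.png",cv2.resize(s["color"][165:290,240:410],None,fx=4,fy=4,interpolation=2))
o=get_obs();print(o["tool_pos"],o["ee_rot"])
```

```text
top [(17, [378.2, 218.3]), (14, [394.6, 269.1])]
side [(13, [350.1, 187.7]), (38, [371.5, 187.3]), (11, [392.5, 189.2])]
knob side [(68, [326.0, 199.0])]
[ 0.51797164 -0.27693245  0.034     ] [ 0.37412948 -0.32374174  0.034     ] [ 0.44605056 -0.30033709  0.034     ] 0.15126689720740885 yaw 0.3146128028388506
[ 0.514  -0.2761  0.018 ]
[ 0.4424 -0.3011  0.018 ]
[ 0.3697 -0.3136  0.018 ]
knob meet [ 0.55285592 -0.10037183  0.11528854]
[ 0.20892284 -0.5085793   0.20510634] [-3.14090346e+00 -4.24029626e-05  3.89767054e-01]
```

View pics/side_lv.png

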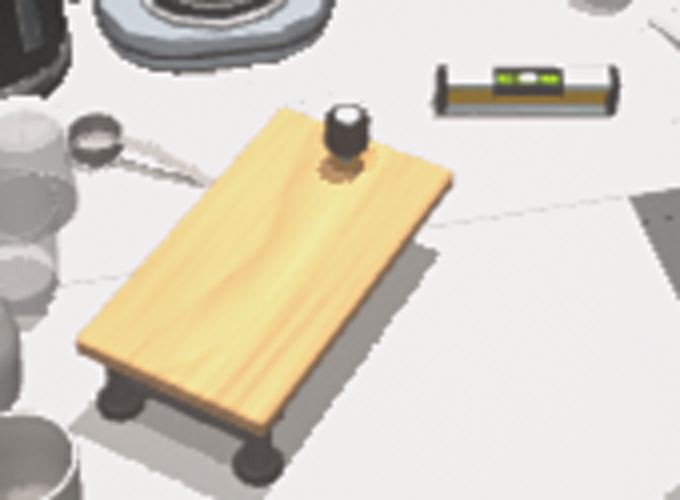

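The crop shows the bubble at the middle of the level's vial, and the knob standing clear of the board. Next I move over the level.

Careful with the scale: turns go in shares of 2 pi rad. That gives: 0.076 rad / 6.2832 = 0.0121.

>>> creep_tool([
  [0.094, 0.0297, -0.0102, 0, 0],
  [0.094, 0.0297, -0.0102, 0, 0],
  [0.094, 0.0297, -0.0102, 0, 0],
  [0.094, 0.0297, -0.0102, 0.01, 0],
  [0.094, 0.0297, -0.0102, 0.01, 0],
  [0.094, 0.0297, -0.0102, 0.01, 0],
  [0.094, 0.0297, -0.0102, 0.01, 0],
  [0.094, 0.0297, -0.0102, 0.01, 0],
  [0.094, 0.0297, -0.0102, 0.01, 0],
  [0.094, 0.0297, -0.0102, 0.01, 0],
  [0.094, 0, 0, 0, 0.0121],
  [0.094, 0, 0, 0, 0],
  [0.094, 0, 0, 0, 0],
])

```text
time: 1.38
tool_pos: [0.445, -0.3014, 0.1354]
ee_rot: [3.141, 0.0, 0.316]
wrist_force: [0.2, 0.3, 0.2]
width: 0.0943
finger_force: 0.0
```

>>> creep_tool([
  [0.094, 0, 0, 0.03, 0],
  [0.094, 0, 0, 0.03, 0],
  [0.094, 0, 0, 0.03, 0],
  [0.094, 0, 0, 0.02, 0],
  [0.094, 0, 0, 0.01, 0],
  [0.094, 0, 0, 0.007, 0],
  [0.094, 0, 0, 0, 0],
  [0.094, 0, 0, 0, 0],
  [0, 0, 0, 0, 0],
  [0, 0, 0, 0, 0],
  [0, 0, 0, 0, 0],
  [0, 0, 0, 0, 0],
  [0, 0, 0, 0, 0],
  [0, 0, 0, 0, 0],
  [0, 0, 0, 0, 0],
  [0, 0, 0, 0, 0],
  [0, 0, 0, 0, 0],
  [0, 0, 0, 0, 0],
])

```text
time: 2.88
tool_pos: [0.4449, -0.3015, 0.0084]
ee_rot: [-3.142, 0.0, 0.314]
wrist_force: [-0.8, 0.6, 0.1]
width: 0.0308
finger_force: 0.0
```

>>> creep_tool([
  [0, 0, 0, 0, 0],
  [0, 0, 0, 0, 0],
  [0, 0, 0, 0, 0],
  [0, 0, 0, 0, 0],
  [0, 0, 0, -0.003, 0],
  [0, 0, 0, -0.01, 0],
  [0, 0, 0, -0.025, 0],
  [0, 0, 0, -0.035, 0],
  [0, 0, 0, -0.035, 0],
  [0, 0, 0, -0.035, 0],
  [0, 0, 0, -0.025, 0],
  [0, 0, 0, 0, 0],
  [0, 0, 0, 0, 0],
])

```text
time: 3.97
tool_pos: [0.4456, -0.3021, 0.1784]
ee_rot: [3.138, -0.002, 0.314]
wrist_force: [-0.6, -0.4, -3.3]
width: 0.0257
finger_force: 29.9
```

Run:
```python
from h import *
for n in("wrist",):
    s=snapshot(n);cv2.imwrite("pics/w1.png",s["color"])
```

```text
(no output)
```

View pics/w1.png

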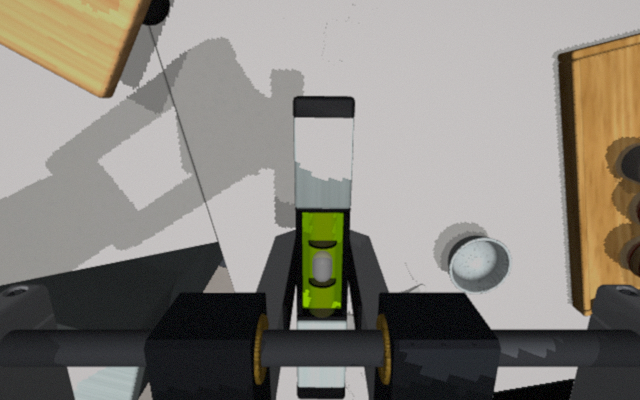

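The wrist view shows the level held centrally and square in the pads, with the vial and bubble clearly visible at (322,265). Next I carry it to the board.

>>> creep_tool([
  [0, 0.008, -0.01, 0, 0],
  [0, 0.0185, -0.022, 0, 0],
  [0, 0.0208, -0.0249, 0, 0],
  [0, 0.0208, -0.0249, 0, 0],
  [0, 0.0208, -0.0249, 0, 0],
  [0, 0.0208, -0.0249, 0, 0],
  [0, 0.0208, -0.0249, 0, 0],
  [0, 0.0208, -0.0249, 0, 0],
  [0, 0.0208, -0.0249, 0, 0],
  [0, 0.0208, -0.0249, 0, 0],
  [0, 0.0208, -0.0249, 0, 0],
  [0, 0.0185, -0.022, 0, 0],
  [0, 0.002, -0.0028, 0, 0],
])

```text
time: 5.1
tool_pos: [0.5803, 0.0438, 0.1728]
ee_rot: [-3.136, 0.004, 0.32]
wrist_force: [-0.7, -0.6, -2.8]
width: 0.0259
finger_force: 29.9
```

>>> creep_tool([
  [0, 0, 0, 0, -0.0186],
  [0, 0, 0, 0, -0.0186],
  [0, 0, 0, 0, -0.0186],
  [0, 0, 0, 0, -0.0186],
  [0, 0, 0, 0, -0.0186],
  [0, 0, 0, 0, -0.0186],
  [0, 0, 0, 0, -0.0186],
  [0, 0, 0, 0, -0.0186],
  [0, 0, 0, 0, -0.0186],
  [0, 0, 0, 0, 0],
  [0, 0, 0, 0, 0],
  [0, 0, 0, 0, 0],
])

```text
time: 6.1
tool_pos: [0.5802, 0.038, 0.175]
ee_rot: [-3.139, 0.0, 1.364]
wrist_force: [-0.0, 0.2, -1.9]
width: 0.0256
finger_force: 29.9
```

>>> creep_tool([
  [0, 0, 0, 0.01, 0],
  [0, 0, 0, 0.02, 0],
  [0, 0, 0, 0.02, 0],
  [0, 0, 0, 0.017, 0],
  [0, 0, 0, 0.006, 0],
  [0, 0, 0, 0.003, 0],
  [0, 0, 0, 0, 0],
  [0, 0, 0, 0, 0],
])

```text
time: 6.77
tool_pos: [0.5817, 0.0379, 0.1014]
ee_rot: [3.14, -0.0, 1.366]
wrist_force: [-0.1, -0.3, -2.7]
width: 0.0261
finger_force: 29.9
```

>>> creep_tool([
  [0, 0, 0, 0.001, 0],
  [0, 0, 0, 0.001, 0],
  [0, 0, 0, 0.001, 0],
  [0, 0, 0, 0, 0],
  [0, 0, 0, 0, 0],
])

```text
time: 7.18
tool_pos: [0.5811, 0.0379, 0.0976]
ee_rot: [3.141, 0.0, 1.367]
wrist_force: [-0.2, 0.2, -2.1]
width: 0.0257
finger_force: 29.9
```

>>> creep_tool([
  [0, 0, 0, 0.001, 0],
  [0, 0, 0, 0.001, 0],
  [0, 0, 0, 0.001, 0],
  [0, 0, 0, 0, 0],
  [0, 0, 0, 0, 0],
])

```text
time: 7.6
tool_pos: [0.5809, 0.0379, 0.0943]
ee_rot: [-3.141, 0.0, 1.367]
wrist_force: [-0.8, -0.8, -2.7]
width: 0.0262
finger_force: 29.9
```

>>> creep_tool([
  [0, 0, 0, 0.0007, 0],
  [0, 0, 0, 0.0007, 0],
  [0, 0, 0, 0, 0],
  [0, 0, 0, 0, 0],
])

```text
time: 7.93
tool_pos: [0.5811, 0.0379, 0.0931]
ee_rot: [3.141, 0.0, 1.367]
wrist_force: [0.4, 0.4, -3.0]
width: 0.0259
finger_force: 29.9
```

>>> creep_tool([
  [0, 0, 0, 0.0007, 0],
  [0, 0, 0, 0, 0],
  [0, 0, 0, 0, 0],
])

```text
time: 8.18
tool_pos: [0.5812, 0.0379, 0.0928]
ee_rot: [3.141, -0.0, 1.367]
wrist_force: [-0.7, -0.4, -0.0]
width: 0.0263
finger_force: 29.9
```

>>> creep_tool([
  [0, 0, 0, 0.0007, 0],
  [0, 0, 0, 0, 0],
  [0, 0, 0, 0, 0],
])

```text
time: 8.43
tool_pos: [0.5816, 0.0377, 0.0925]
ee_rot: [3.14, -0.0, 1.367]
wrist_force: [-0.5, -0.9, 2.5]
width: 0.0256
finger_force: 30.0
```

Contact is felt, with the force going from -2.7 to +2.5 N. I release and rise.

>>> creep_tool([
  [0.03, 0, 0, 0, 0],
  [0.04, 0, 0, 0, 0],
  [0.06, 0, 0, 0, 0],
  [0.06, 0, 0, 0, 0],
  [0.06, 0, 0, 0, 0],
  [0.06, 0, 0, -0.01, 0],
  [0.06, 0, 0, -0.02, 0],
  [0.06, 0, 0, -0.03, 0],
  [0.06, 0, 0, -0.03, 0],
  [0.06, 0, 0, -0.015, 0],
  [0.06, 0, 0, 0, 0],
  [0.06, 0, 0, 0, 0],
])

```text
time: 9.43
tool_pos: [0.5816, 0.0379, 0.1981]
ee_rot: [3.139, -0.0, 1.367]
wrist_force: [0.3, -0.4, -1.5]
width: 0.0601
finger_force: 0.0
```

Run:
```python
from h import *
for n in("wrist","side"):
    s=snapshot(n);cv2.imwrite(f"pics/{n}2.png",s["color"])
    print(s["fx"],s["cx"],s["cy"])
a=cv2.imread("pics/wrist2.png");b=cv2.resize(cv2.imread("pics/side2.png")[165:290,240:410],None,fx=3.2,fy=3.2)
cv2.imwrite("pics/c2.png",np.vstack([cv2.resize(a,(320,200)),cv2.resize(b,(320,235))]) if 0 else np.hstack([a[:,200:450],b]))
```

```text
346.97926462678305 321.9168464599314 195.16666737787676
475.27639441132527 318.6449239392662 191.52087007484772
```

View pics/c2.png

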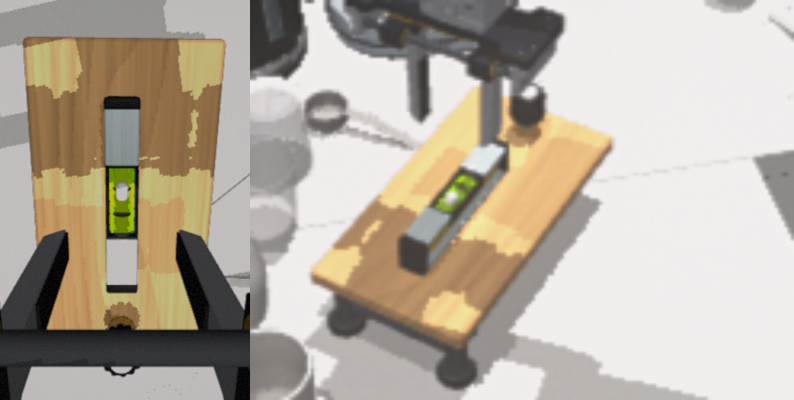

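The level lies flat and square along the board. Its bubble sits toward the fixed feet (wrist crop rows 185–200, vial middle near row 203), so the knob end is low and the knob must turn clockwise. I measure the bubble while moving over the knob.

Create bub.py:
```python
from h import *
M=np.array([.5816,.0379]);ax=np.array([.2024,.9793]);bx=np.array([.9793,-.2024])
def bub(n,save=None):
    s=snapshot(n);h=cv2.cvtColor(s["color"],cv2.COLOR_BGR2HSV)
    E=s["extrinsics"]
    # pixel box of the vial (top z=.12) and local coords of its pixels
    q=[]
    for u in(-.031,.031):
        for v in(-.012,.012):
            p=E@np.r_[M+u*ax+v*bx,.12,1];q.append((s["fx"]*p[0]/p[2]+s["cx"],s["fy"]*p[1]/p[2]+s["cy"]))
    q=np.array(q);x0,y0=q.min(0).astype(int)-1;x1,y1=q.max(0).astype(int)+2
    G=[];B=[]
    for y in range(max(y0,0),min(y1,400)):
        for x in range(max(x0,0),min(x1,640)):
            w=onz(s,(x,y),.12)[:2]-M;a,b=w@ax,w@bx;H,S,V=map(int,h[y,x])
            if abs(a)>.034 or abs(b)>.011:continue
            if S>150 and V>60 and 22<H<60:G.append((a,b))
            if S<110 and V>140 and abs(b)<.008 and abs(a)<.025:B.append((a,b))
    G=np.array(G);B=np.array(B)
    if save:cv2.imwrite(save,cv2.resize(s["color"][max(y0-12,0):y1+12,max(x0-12,0):x1+12],None,fx=6,fy=6,interpolation=0))
    if len(G)<5 or len(B)<3:return n,len(G),len(B)
    gc=(np.percentile(G[:,0],2)+np.percentile(G[:,0],98))/2
    return n,"green mm",(np.percentile(G[:,0],[2,98])*1e3).round(1).tolist(),"bubble mm",round(1e3*B[:,0].mean(),1),(np.percentile(B[:,0],[3,97])*1e3).round(1).tolist(),"offset",round(1e3*(B[:,0].mean()-gc),1),len(B)
if __name__=="__main__":
    for n in("wrist","side","top"):print(bub(n))
    o=get_obs();print(o["joint_positions"].round(3),o["time"])
```

```bash
python3 bub.py
```

```text
('wrist', 'green mm', [-22.9, 27.6], 'bubble mm', np.float64(8.9), [2.6, 15.3], 'offset', np.float64(6.5), 185)
('side', 'green mm', [-18.6, 26.2], 'bubble mm', np.float64(10.8), [3.8, 17.6], 'offset', np.float64(7.0), 13)
('top', 40, 0)
[-0.032  0.162  1.309 -0.     1.674  0.172] 9.6833
```

>>> creep_tool([
  [0.06, -0.02, 0, 0, 0],
  [0.06, -0.03, 0, 0, 0],
  [0.06, -0.035, 0, 0, 0],
  [0.06, -0.035, 0, 0, 0],
  [0.06, -0.0219, -0.0003, 0, 0],
  [0.06, 0, 0, 0, -0.0191],
  [0.06, 0, 0, 0, -0.0191],
  [0.06, 0, 0, 0, -0.0191],
  [0.06, 0, 0, 0, -0.0191],
  [0.06, 0, 0, 0, -0.0191],
  [0.06, 0, 0, 0, 0],
  [0.06, 0, 0, 0, 0],
])

```text
time: 10.68
tool_pos: [0.5516, -0.1009, 0.1956]
ee_rot: [-3.14, -0.001, 1.964]
wrist_force: [0.3, 0.3, -0.8]
width: 0.0601
finger_force: 0.0
```

```bash
python3 bub.py
```

```text
('wrist', 'green mm', [-27.6, 23.9], 'bubble mm', np.float64(9.3), [4.4, 14.2], 'offset', np.float64(11.2), 128)
('side', 'green mm', [-18.6, 26.2], 'bubble mm', np.float64(10.9), [3.9, 17.6], 'offset', np.float64(7.1), 15)
('top', 'green mm', [-23.5, 23.7], 'bubble mm', np.float64(5.9), [0.3, 12.1], 'offset', np.float64(5.8), 18)
[-0.282  0.114  1.36  -0.     1.669 -0.676] 10.8333
```

>>> creep_tool([
  [0.06, 0, 0, 0.02, 0],
  [0.06, 0, 0, 0.03, 0],
  [0.06, 0, 0, 0.02, 0],
  [0.06, 0, 0, 0.012, 0],
  [0.06, 0, 0, 0.006, 0],
  [0.06, 0, 0, 0, 0],
  [0, 0, 0, 0, 0],
  [0, 0, 0, 0, 0],
  [0, 0, 0, 0, 0],
  [0, 0, 0, 0, 0],
  [0, 0, 0, 0, 0],
  [0, 0, 0, 0, 0],
])

```text
time: 11.83
tool_pos: [0.5538, -0.1008, 0.1102]
ee_rot: [3.137, 0.002, 1.967]
wrist_force: [4.4, 2.1, 1.1]
width: 0.0355
finger_force: 30.0
```

To row units: 0.1 rad / 6.2832 = 0.0159.

>>> creep_tool([
  [0, 0, 0, 0, 0.0159],
  [0, 0, 0, 0, 0.0159],
  [0, 0, 0, 0, 0.0159],
  [0, 0, 0, 0, 0.0159],
  [0, 0, 0, 0, 0.0159],
  [0, 0, 0, 0, 0.0159],
  [0, 0, 0, 0, 0.0159],
  [0, 0, 0, 0, 0.0159],
  [0, 0, 0, 0, 0.0159],
  [0, 0, 0, 0, 0.0159],
  [0, 0, 0, 0, 0.0159],
  [0, 0, 0, 0, 0.0159],
  [0, 0, 0, 0, 0.0159],
  [0, 0, 0, 0, 0.0159],
  [0, 0, 0, 0, 0],
  [0, 0, 0, 0, 0],
  [0, 0, 0, 0, 0],
])

```text
time: 13.25
tool_pos: [0.5507, -0.0999, 0.1101]
ee_rot: [-3.139, 0.001, 0.567]
wrist_force: [-4.2, 4.0, 7.2]
width: 0.0351
finger_force: 30.0
```

>>> creep_tool([
  [0, 0, 0, 0, 0],
  [0, 0, 0, 0, 0],
  [0, 0, 0, 0, 0],
  [0, 0, 0, 0, 0],
  [0, 0, 0, 0, 0],
  [0, 0, 0, 0, 0],
  [0, 0, 0, 0, 0],
  [0, 0, 0, 0, 0],
  [0, 0, 0, 0, 0],
  [0, 0, 0, 0, 0],
  [0, 0, 0, 0, 0],
  [0, 0, 0, 0, 0],
])

```text
time: 14.25
tool_pos: [0.5507, -0.0999, 0.1102]
ee_rot: [-3.139, 0.001, 0.567]
wrist_force: [-3.4, 4.4, 6.1]
width: 0.0355
finger_force: 30.0
```

Run:
```python
from bub import *
for n in("wrist","side","top"):print(bub(n,f"pics/b3_{n}.png"))
s=snapshot("wrist");cv2.imwrite("pics/w3.png",s["color"])
print(*[cv2.imread(f"pics/b3_{n}.png").shape for n in("wrist","side","top")])
```

```text
('wrist', 'green mm', [-26.6, 23.4], 'bubble mm', np.float64(4.2), [-1.3, 9.9], 'offset', np.float64(5.8), 569)
('side', 'green mm', [-18.6, 26.2], 'bubble mm', np.float64(3.7), [-2.1, 9.2], 'offset', np.float64(-0.1), 13)
('top', 'green mm', [-27.7, 24.7], 'bubble mm', np.float64(2.2), [-4.9, 8.8], 'offset', np.float64(3.7), 22)
(804, 1032, 3) (258, 270, 3) (246, 312, 3)
```

View pics/w3.png

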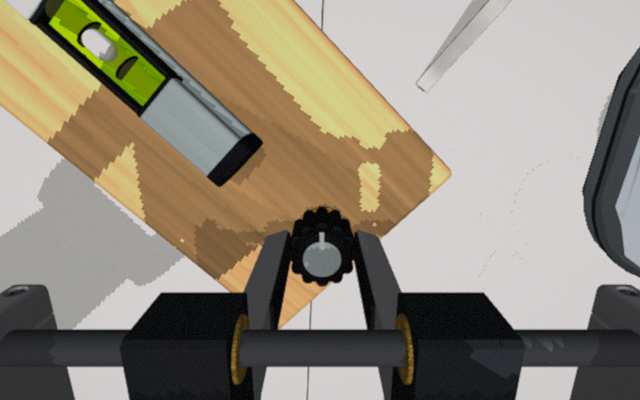

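The wrist view shows the knob gripped, with the bubble at (99,41) and the near ring at (127,66). I measure the bubble against the rings.

Create prof.py:
```python
from bub import *
# profile along the vial's centre line, mean over |b|<3 mm, per mm: value and saturation, wrist view
def prof(n="wrist"):
    s=snapshot(n);h=cv2.cvtColor(s["color"],cv2.COLOR_BGR2HSV);E=s["extrinsics"]
    out=[]
    for a in np.arange(-.031,.0315,.001):
        r=[]
        for b in(-.003,-.0015,0,.0015,.003):
            p=E@np.r_[M+a*ax+b*bx,.12,1];u,v=int(round(s["fx"]*p[0]/p[2]+s["cx"])),int(round(s["fy"]*p[1]/p[2]+s["cy"]))
            if 0<=u<640 and 0<=v<400:r.append(h[v,u,1:])
        out.append((round(a*1e3),*(np.mean(r,0).astype(int).tolist() if r else (-1,-1))))
    return out
if __name__=="__main__":print(' '.join(f"{a}:{s}/{v}" for a,s,v in prof()))
```

```bash
python3 prof.py
```

```text
-31:17/155 -30:17/151 -29:20/38 -28:55/18 -27:250/116 -26:255/148 -25:255/144 -24:254/147 -23:255/144 -22:255/145 -21:255/143 -20:255/144 -19:255/148 -18:255/148 -17:255/147 -16:255/147 -15:255/147 -14:253/146 -13:186/68 -12:142/50 -11:144/48 -10:151/23 -9:241/95 -8:255/147 -7:255/148 -6:206/138 -5:149/126 -4:127/127 -3:92/138 -2:60/146 -1:21/155 0:18/182 1:11/202 2:8/206 3:19/205 4:16/204 5:15/204 6:14/205 7:10/202 8:8/183 9:28/175 10:34/156 11:109/60 12:221/100 13:255/164 14:255/156 15:255/153 16:255/154 17:255/153 18:255/152 19:255/148 20:255/143 21:255/156 22:255/159 23:255/161 24:226/109 25:136/51 26:133/52 27:142/52 28:108/44 29:55/39 30:38/29 31:19/68
```

Run:
```python
import cv2;i=cv2.imread("pics/w3.png")[0:120,20:180];cv2.imwrite("pics/w3c.png",cv2.resize(i,None,fx=4,fy=4,interpolation=2))
```

```text
(no output)
```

View pics/w3c.png

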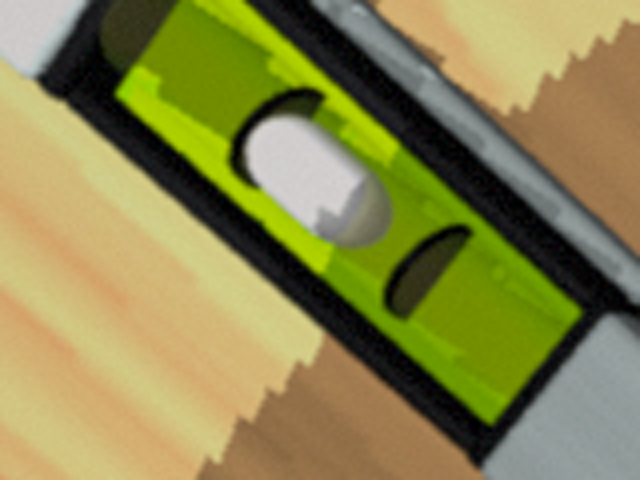

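The crop shows the bubble touching the far ring, about 3.3 mm off-centre from the profile, so it needs about 0.8 rad more.

To row units: 0.1 rad / 6.2832 = 0.0159.

>>> creep_tool([
  [0, 0, 0, 0, 0.0159],
  [0, 0, 0, 0, 0.0159],
  [0, 0, 0, 0, 0.0159],
  [0, 0, 0, 0, 0.0159],
  [0, 0, 0, 0, 0.0159],
  [0, 0, 0, 0, 0.0159],
  [0, 0, 0, 0, 0.0159],
  [0, 0, 0, 0, 0.0159],
  [0, 0, 0, 0, 0],
  [0, 0, 0, 0, 0],
  [0, 0, 0, 0, 0],
  [0, 0, 0, 0, 0],
  [0, 0, 0, 0, 0],
  [0, 0, 0, 0, 0],
  [0, 0, 0, 0, 0],
  [0, 0, 0, 0, 0],
  [0, 0, 0, 0, 0],
  [0, 0, 0, 0, 0],
  [0, 0, 0, 0, 0],
  [0, 0, 0, 0, 0],
])

```text
time: 16.17
tool_pos: [0.5504, -0.098, 0.1101]
ee_rot: [-3.138, 0.004, -0.232]
wrist_force: [-4.8, 8.4, 7.8]
width: 0.0353
finger_force: 30.0
```

>>> creep_tool([
  [0, 0, 0, 0, 0],
  [0, 0, 0, 0, 0],
  [0, 0, 0, 0, 0],
  [0, 0, 0, 0, 0],
  [0, 0, 0, 0, 0],
  [0, 0, 0, 0, 0],
  [0, 0, 0, 0, 0],
  [0, 0, 0, 0, 0],
  [0, 0, 0, 0, 0],
  [0, 0, 0, 0, 0],
  [0, 0, 0, 0, 0],
  [0, 0, 0, 0, 0],
])

```text
time: 17.17
tool_pos: [0.5504, -0.098, 0.1101]
ee_rot: [-3.138, 0.004, -0.232]
wrist_force: [-4.0, 8.6, 8.2]
width: 0.0354
finger_force: 30.0
```

```bash
python3 prof.py; python3 -c "
from bub import *
print(bub('side'),bub('top'))"
```

```text
-31:17/143 -30:17/141 -29:17/139 -28:16/75 -27:193/27 -26:255/120 -25:255/139 -24:255/138 -23:255/136 -22:255/134 -21:255/141 -20:255/142 -19:255/138 -18:255/138 -17:255/138 -16:255/137 -15:253/126 -14:169/63 -13:169/51 -12:153/47 -11:151/46 -10:176/42 -9:140/39 -8:143/61 -7:135/124 -6:102/126 -5:88/136 -4:40/133 -3:20/141 -2:14/148 -1:14/157 0:13/158 1:8/161 2:7/181 3:8/195 4:33/193 5:36/194 6:43/192 7:52/179 8:59/145 9:113/64 10:165/47 11:153/47 12:157/42 13:225/76 14:255/144 15:255/155 16:255/149 17:255/155 18:255/157 19:255/155 20:255/157 21:255/160 22:254/155 23:195/78 24:129/49 25:132/51 26:122/50 27:134/47 28:118/46 29:110/46 30:85/39 31:50/26
('side', 'green mm', [-18.6, 26.2], 'bubble mm', np.float64(2.2), [-4.7, 9.2], 'offset', np.float64(-1.6), 14) ('top', 'green mm', [-26.3, 25.4], 'bubble mm', np.float64(0.2), [-7.5, 6.8], 'offset', np.float64(0.6), 22)
```

To row units: 0.1 rad / 6.2832 = 0.0159.

>>> creep_tool([
  [0, 0, 0, 0, 0.0159],
  [0, 0, 0, 0, 0.008],
  [0, 0, 0, 0, 0],
  [0, 0, 0, 0, 0],
  [0.06, 0, 0, 0, 0],
  [0.06, 0, 0, 0, 0],
  [0.06, 0, 0, 0, 0],
  [0.06, 0, 0, 0, 0],
  [0.06, 0, 0, -0.01, 0],
  [0.06, 0, 0, -0.025, 0],
  [0.06, 0, 0, -0.03, 0],
  [0.06, 0, 0, -0.03, 0],
  [0.06, 0, 0, 0, 0],
  [0.06, 0, 0, 0, 0],
])

```text
time: 18.48
tool_pos: [0.5533, -0.1016, 0.207]
ee_rot: [-3.141, -0.006, -0.384]
wrist_force: [-0.0, -0.4, -0.1]
width: 0.06
finger_force: 0.0
```

To row units: -0.09 rad / 6.2832 = -0.0143.

>>> creep_tool([
  [0.07, -0.004, -0.02, 0, 0],
  [0.07, -0.006, -0.035, 0, 0],
  [0.07, -0.006, -0.035, 0, 0],
  [0.07, -0.006, -0.03, 0, 0],
  [0.07, -0.004, -0.0199, 0, 0],
  [0.07, 0, 0, 0, -0.0143],
  [0.07, 0, 0, 0, -0.0143],
  [0.07, 0, 0, 0, 0],
  [0.07, 0, 0, 0, 0],
  [0.07, 0, 0, 0, 0],
])

```text
time: 19.32
tool_pos: [0.5797, 0.0382, 0.2027]
ee_rot: [3.141, 0.002, -0.206]
wrist_force: [-0.5, 0.0, 0.6]
width: 0.0699
finger_force: 0.0
```

```bash
python3 prof.py
```

Run:
```python
from bub import *
print(bub('side'),bub('top'))
s=snapshot("wrist");cv2.imwrite("pics/w4.png",s["color"])
```

```text
-31:16/127 -30:16/127 -29:18/117 -28:19/31 -27:108/13 -26:160/34 -25:222/93 -24:249/136 -23:251/133 -22:253/135 -21:249/134 -20:252/135 -19:249/135 -18:248/135 -17:247/135 -16:248/135 -15:255/135 -14:252/134 -13:247/134 -12:252/134 -11:248/136 -10:251/135 -9:215/50 -8:234/75 -7:224/121 -6:98/126 -5:69/125 -4:41/125 -3:23/129 -2:13/136 -1:12/132 0:9/125 1:12/126 2:10/125 3:11/126 4:10/126 5:13/126 6:32/123 7:55/131 8:79/137 9:195/133 10:245/143 11:245/128 12:226/81 13:234/109 14:250/139 15:245/147 16:253/149 17:245/147 18:247/147 19:246/147 20:248/147 21:253/138 22:244/140 23:250/139 24:249/140 25:255/135 26:247/135 27:250/136 28:248/124 29:189/86 30:125/37 31:56/15
('side', 'green mm', [-18.6, 26.9], 'bubble mm', np.float64(2.8), [-3.3, 9.2], 'offset', np.float64(-1.3), 13) ('top', 0, 0)
```

View pics/w4.png

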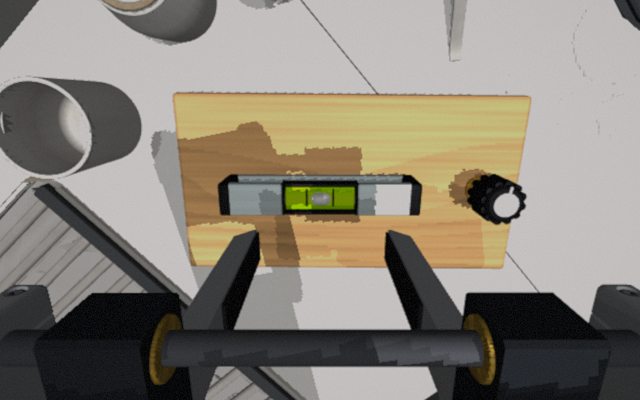

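The wrist view shows the bubble between both rings: rings at -9 and +12 mm, bubble centre +1.0 mm, so about -0.5 mm off-centre. The fingers straddle the vial, so I lower to press.

>>> creep_tool([
  [0.07, 0.002, 0, 0.01, 0],
  [0.07, 0, 0, 0.02, 0],
  [0.07, 0, 0, 0.02, 0],
  [0.07, 0, 0, 0.015, 0],
  [0.07, 0, 0, 0.006, 0],
  [0.07, 0, 0, 0, 0],
  [0.07, 0, 0, 0, 0],
  [0.07, 0, 0, 0, 0],
])

```text
time: 20.18
tool_pos: [0.5829, 0.038, 0.134]
ee_rot: [-3.141, -0.002, -0.203]
wrist_force: [0.1, 0.3, 0.7]
width: 0.0703
finger_force: 0.0
```

>>> creep_tool([
  [0.07, 0, 0, 0.001, 0],
  [0.07, 0, 0, 0.001, 0],
  [0.07, 0, 0, 0, 0],
  [0.07, 0, 0, 0, 0],
])

```text
time: 20.52
tool_pos: [0.5823, 0.0381, 0.1311]
ee_rot: [-3.142, -0.001, -0.203]
wrist_force: [0.0, -0.3, 0.4]
width: 0.07
finger_force: 0.0
```

Run:
```python
from h import *
s=snapshot("side");cv2.imwrite("pics/s5.png",cv2.resize(s["color"][170:290,250:390],None,fx=5,fy=5,interpolation=2))
```

```text
(no output)
```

View pics/s5.png

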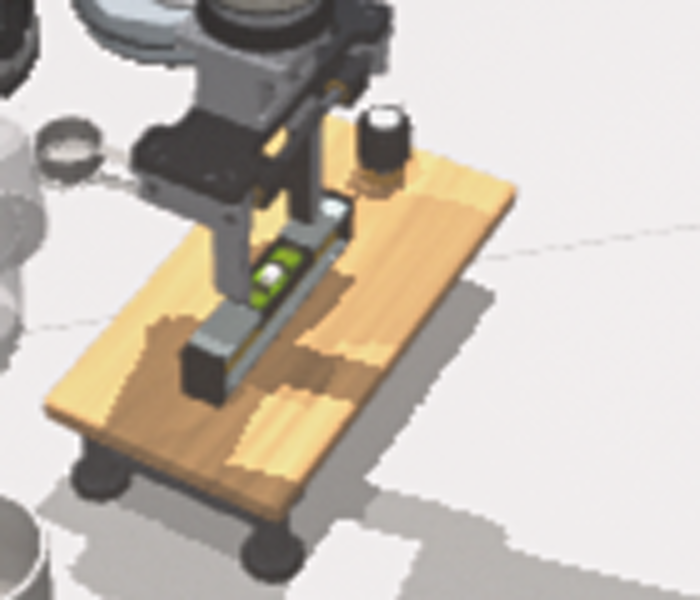

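The side crop shows both fingertips just above the level's flat top, on either side of the vial.

>>> creep_tool([
  [0.07, 0, 0, 0.002, 0],
  [0.07, 0, 0, 0.002, 0],
  [0.07, 0, 0, 0.002, 0],
  [0.07, 0, 0, 0.001, 0],
  [0.07, 0, 0, 0, 0],
  [0.07, 0, 0, 0, 0],
])

```text
time: 21.07
tool_pos: [0.582, 0.0381, 0.1234]
ee_rot: [3.141, 0.0, -0.203]
wrist_force: [-0.5, -0.7, 0.5]
width: 0.07
finger_force: 0.0
```

>>> creep_tool([
  [0.07, 0, 0, 0.001, 0],
  [0.07, 0, 0, 0.0007, 0],
  [0.07, 0, 0, 0, 0],
  [0.07, 0, 0, 0, 0],
])

```text
time: 21.4
tool_pos: [0.5821, 0.0381, 0.1219]
ee_rot: [3.142, 0.0, -0.203]
wrist_force: [0.1, 1.3, -1.0]
width: 0.0698
finger_force: 0.0
```

>>> creep_tool([
  [0.07, 0, 0, 0.0007, 0],
  [0.07, 0, 0, 0.0007, 0],
  [0.07, 0, 0, 0, 0],
  [0.07, 0, 0, 0, 0],
])

```text
time: 21.73
tool_pos: [0.5823, 0.0381, 0.1214]
ee_rot: [3.142, -0.001, -0.203]
wrist_force: [-1.1, 0.8, 5.0]
width: 0.0698
finger_force: 2.2
```

>>> creep_tool([
  [0.07, 0, 0, 0.0007, 0],
  [0.07, 0, 0, 0, 0],
  [0.07, 0, 0, 0, 0],
])

```text
time: 21.98
tool_pos: [0.5823, 0.0381, 0.1214]
ee_rot: [-3.142, -0.001, -0.203]
wrist_force: [-2.4, 0.3, 6.4]
width: 0.0698
finger_force: 3.4
```

>>> creep_tool([
  [0.07, 0, 0, 0.0006, 0],
  [0.07, 0, 0, 0, 0],
  [0.07, 0, 0, 0, 0],
  [0.07, 0, 0, 0, 0],
  [0.07, 0, 0, 0, 0],
  [0.07, 0, 0, 0, 0],
  [0.07, 0, 0, 0, 0],
  [0.07, 0, 0, 0, 0],
  [0.07, 0, 0, 0, 0],
  [0.07, 0, 0, 0, 0],
  [0.07, 0, 0, 0, 0],
  [0.07, 0, 0, 0, 0],
  [0.07, 0, 0, 0, 0],
  [0.07, 0, 0, 0, 0],
  [0.07, 0, 0, 0, 0],
  [0.07, 0, 0, 0, 0],
  [0.07, 0, 0, 0, 0],
  [0.07, 0, 0, 0, 0],
  [0.07, 0, 0, 0, 0],
  [0.07, 0, 0, 0, 0],
])

```text
time: 23.65
tool_pos: [0.5824, 0.038, 0.1214]
ee_rot: [-3.142, -0.002, -0.203]
wrist_force: [-3.1, 0.2, 8.5]
width: 0.0698
finger_force: 4.3
```

```bash
python3 prof.py;  python3 - <<'E'
from bub import *
print(bub('side'))
s=snapshot("wrist");cv2.imwrite("pics/w6.png",cv2.resize(s["color"][120:300,200:440],None,fx=3,fy=3,interpolation=2))
for _ in range(3):print(get_obs()["wrist_force"].round(1))
E
```

```text
-31:15/120 -30:16/120 -29:17/109 -28:27/35 -27:75/12 -26:114/42 -25:189/81 -24:251/140 -23:253/141 -22:254/140 -21:252/141 -20:253/140 -19:251/141 -18:249/141 -17:253/140 -16:255/141 -15:253/140 -14:250/141 -13:252/141 -12:254/140 -11:252/141 -10:250/141 -9:203/49 -8:181/49 -7:231/149 -6:126/177 -5:58/201 -4:35/204 -3:12/205 -2:8/204 -1:7/206 0:7/204 1:6/204 2:6/204 3:6/188 4:4/172 5:8/135 6:26/134 7:51/125 8:119/133 9:165/135 10:250/141 11:244/120 12:157/25 13:249/87 14:254/142 15:253/141 16:253/141 17:253/140 18:254/141 19:249/141 20:255/141 21:255/140 22:255/140 23:254/140 24:250/141 25:252/141 26:255/139 27:253/141 28:247/129 29:139/61 30:97/27 31:99/12
('side', 'green mm', [-18.7, 24.6], 'bubble mm', np.float64(1.3), [-4.7, 7.7], 'offset', np.float64(-1.6), 14)
[-3.   0.8  9.6]
[-3.   0.8  9.6]
[-3.   0.8  9.6]
```

View pics/w6.png

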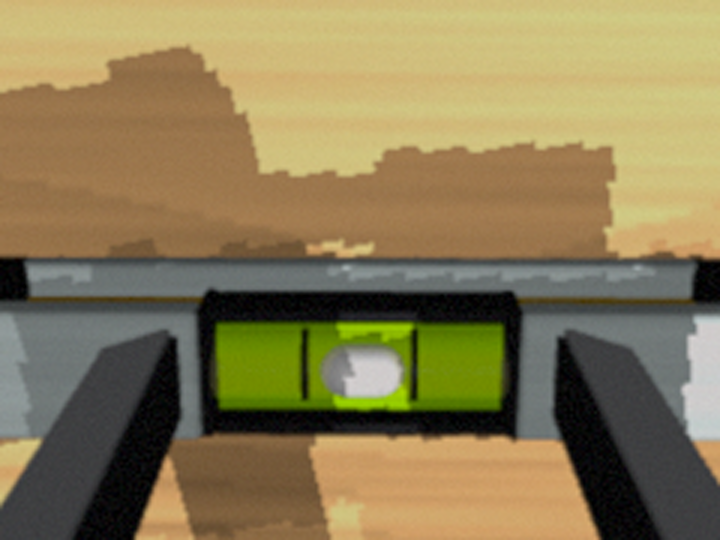

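The bubble (columns 321–405) sits between the ring marks (305 and 415). The fingertips press the flat top on both sides of the vial with about 9 N.

```bash
python3 -c "
from bench import *
print(close_job())"
```

```text
the job is handed in; nothing more can be done
None
```

The shelf is levelled: the level lies lengthwise on the board, the bubble was about 0.5 mm off centre between its marks, and I handed the job in at about 24 s with the fingertips still pressing at about 9 N (no verdict was shown).

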